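Send the setting ring down the rocker chute

ROBOT

A 6-joint arm with a two-finger parallel gripper is mounted at the origin on the work surface; the furniture and walls round the work are solid. World frame = base frame: x ahead of the robot, y to its left, z up, the work surface at z = 0. Lengths are in m, angles in degrees, forces in N, time in s.
With the tool pointing down it reaches from about 0.25 to 0.85 m from the base axis. Payload 12.5 kg.
Tool frame: the origin (TCP) lies at the very end of the fingers, on their centre line; the grasp point (between the pads) lies 19 mm behind it; z points along the fingers, x is the direction in which the jaws open and shut, and the axes are right-handed (so a half turn about z gives the same grasp; the last joint's range is limited). The gripper opens to 93 mm and grips with 3 to 60 N. Pads are 15 mm wide; open, the fingers measure 128 mm over their backs; the gripper's body (75 mm by 188 mm) begins 65 mm behind the grasp point.
Start: joints at [66.314, 20.094, 94.641, -0, 65.266, -4.847], TCP at [0.178, 0.521, 0.219] pointing down, gripper open.
Joint ranges: [-157.81, 157.81], [-45, 120.19], [0.68, 151.7], [-89.99, 269.99], [4.06, 180], [-164.3, 164.3]. Speed limits (degrees/s): [127.2, 127.2, 159.86, 180, 180, 180].

INTERFACE

Orientations are given as a 3x3 rotation matrix whose columns are the frame's x, y, z axes.
In Python, from rig import ctrl gives the robot as it stands.
- The arm moves only by the tool play_rows, never from a script. Its argument "rows" is a list of rows, each an object of numbers: "dx", "dy", "dz": the shift along the tool's x, y, z in cm; "yaw": the turn about the tool's z in degrees; "grip": the finger opening in cm, from 0 to 9.3. A call has 1 to 5 rows; each row shifts and turns the pose as measured when the row begins, along the tool's axes as they then stand; what a row does not reach is not made up. A row lasts 1/8 s, in which the tool goes at most 62.5 mm and 10.7 degrees, less where a joint would pass 70% of its speed; a pose out of reach is approached as far as the arm can. A call with a gripper value outside its range is refused whole. The fingers move at their own pace and stop on an object; "squeeze" is the grip in N (left out, the last holds). Time passes only in rows, so rows that do not move let the fingers close. It gives the time, the measured TCP pose, the force and the opening at its end, in the units of the state.
- ctrl.observe(): the state, without advancing time (a new reading comes with each control period).
- ctrl.camera(name): name is "scene" or "top" or "wrist"; returns the picture (480x640x3 uint8, blue, green, red); there is no depth.
- ctrl.calibration(name): a dict with "camera_matrix" (3x3 intrinsics, pixels), "dist_coeffs" ([k1, k2, p1, p2, k3] as OpenCV has them; the pictures are not rectified), "rvec" (rotation vector, rad) and "tvec" (3), from world to camera coordinates, as OpenCV has them; the wrist camera has in their place "mount" (4x4, takes a point from camera to tool coordinates, whose origin is the TCP and whose axes are the tool frame's). Camera axes: x right, y down, z forward; pixel columns grow to the right and rows downward; lengths in m; the calibration is good to about 2 mm. A picture is of the moment at which its call begins: read the wrist's pose just before it. calibration takes no time and is no camera call.
- ctrl.hand_in(): hands the job in, once; it reports no verdict.
The state is a dict: "time": time; "q": joint angles; "qvel": joint speeds; "joint_torque": joint torques, N m; "ee_pos": TCP position; "tcp_rot": TCP orientation; "wrist_force": force on the tool from outside, world axes, zero at the start; "wrist_torque": the same for the moment, N m; "width": finger opening in m.
Only numpy, scipy, OpenCV 4.12 (cv2) and the standard library are available. Lean on these libraries where they do the work, as an engineer would, in place of code of your own. Each camera call takes 0.05 s, during which the arm holds its last target.

TASK

Pick up the thick knurled steel setting ring and set it flat on the rocker chute's tray, on the half nearer the square wooden box, then let go so that its own weight tips the tray that way and it slides into the box. Do not push the tray down with the gripper, and leave the small round tin where it stands.

Things in the scene. Friction and masses are not known exactly. Their poses are not given: they have to be found in the camera images.
- ring_gauge: thick knurled bare-steel setting ring, outside diameter 54 mm, bore about 26 mm, 18 mm high, about 0.24 kg; lies flat on the desk; origin at the centre of its underside, z up. Grasp across the outside. Do not confuse it with the round tin with a lid, the large roll of tape, or the small thin rings.
- rocker_stand: fixed stand of the rocker chute: grey base plate 140 x 124 x 6 mm with two uprights that carry the tray's pivot; origin on the desk under the middle of the pivot; its x axis runs along the length of the tray, its y axis along the pivot, z up. The uprights stand outside the tray at y = +-55 mm and end 103 mm above the desk, below the tray's rims.
- tray_middle (a point): middle of the tray's upper face, above the pivot (a thin line across the tray marks it), 101 mm above the desk while the tray is level. The tray is a smooth bare-steel slide (friction only about 0.15, so parts slide off it once it tips), 210 mm long (x of the stand, +-105 mm from this point), 80 mm wide inside (y of the stand), open at both ends, with rims 5 mm high along its long sides. x, y, z axes as the stand's while level.
- rocker_tray (a joint): tilt of the tray in rad: 0 level (a weak spring brings it back there when empty), positive when its +x end is down, negative when its -x end is down, stops at +-0.42. Even a part of 0.15 kg set 30 mm or more from the middle tips it fully, in about a quarter of a second. Good places to set the ring are 35 to 75 mm from the middle.
- wooden_box: fixed open square plywood box with a cork floor, 130 x 130 mm outside, walls 5 mm thick and 45 mm high, inner floor 8 mm above the desk; origin at the centre of its underside. It stands against one end of the rocker chute, its centre 155 mm from the middle of the pivot, on the +x or the -x side of the stand (it changes); a round aluminium dish of 124 mm stands at the other end and is the wrong one.
- oil_pot: bystander: small round pale-grey tin with a lid, 51 mm diameter, 36 mm high; origin at the centre of its underside; stands on the desk near the ring, at least 100 mm away between centres. Leave it where it is.
Mind the look-alikes: they are no part of the job. What is meant by the ring_gauge is not yellow, and is the smaller of those in its own colour.

How it is judged:
By the outcome, as a careful person would: the job done as asked, in the order asked, and still so for the second after the job is handed in, with the robot touching nothing.
It also fails if it takes over 32 s, if anything falls off the work surface, if the arm or the gripper's body presses on something with over 40 N, if the wrist force passes 120 N, or if a joint passes its speed limit or range.

## Working session

There is one attempt and no reset: what is moved stays moved. The work goes in short steps, Python scripts to look and compute and a tool call to move; the robot and the scene stay as the last step left them, time stands still between calls to the robot, and variables do not carry over. Pictures are saved under pics/ and viewed, and the job is handed in when it is done.

Besides the shell and the picture viewer there is one more tool, called after "Emit:" by a JSON object that holds its "fn" and its "kwargs", one argument or row to a line. play_rows: Moves the arm, as the interface text tells. Its arguments: {"type":"object","properties":{"rows":{"type":"array"},"squeeze":{"type":"number"}},"required":["rows"]}

```bash
mkdir -p pics; ls; python3 - <<'E'
from rig import ctrl
import cv2
s=ctrl.observe();print(s['time'],s['ee_pos'],s['tcp_rot'],s['width'])
for n in("scene","top","wrist"):
    cv2.imwrite(f"pics/{n}0.png",ctrl.camera(n))
    print(n,ctrl.calibration(n))
E
```

```text
pics
0.0 [0.17743732 0.52023214 0.21810077] [[ 3.22905632e-01  9.46431046e-01 -4.78257682e-04]
 [ 9.46430466e-01 -3.22905966e-01 -1.05400899e-03]
 [-1.15197909e-03 -1.12292203e-04 -9.99999330e-01]] 0.09300212573555638
scene {'camera_matrix': array([[468.35626683,   0.        , 327.0831856 ],
       [  0.        , 468.35626683, 238.83388275],
       [  0.        ,   0.        ,   1.        ]]), 'dist_coeffs': array([0.02779094, 0.        , 0.        , 0.        , 0.        ]), 'rvec': array([ 2.0663919 , -0.55389335,  0.33816324]), 'tvec': array([-0.30743053,  0.23100012,  0.73028511])}
top {'camera_matrix': array([[490.35706205,   0.        , 314.65904116],
       [  0.        , 490.35706205, 244.13657554],
       [  0.        ,   0.        ,   1.        ]]), 'dist_coeffs': array([-0.07335406,  0.        ,  0.        ,  0.        ,  0.        ]), 'rvec': array([ 1.95041295, -2.25357646,  0.265933  ]), 'tvec': array([0.14413205, 0.43396593, 0.91976547])}
wrist {'camera_matrix': array([[360.56679795,   0.        , 324.3888928 ],
       [  0.        , 360.56679795, 231.6343857 ],
       [  0.        ,   0.        ,   1.        ]]), 'dist_coeffs': array([-0.05585809,  0.        ,  0.        ,  0.        ,  0.        ]), 'mount': array([[ 9.99999204e-01, -6.61642727e-04, -1.07420642e-03,
        -5.81732528e-04],
       [ 9.48104326e-04,  9.55845391e-01,  2.93868490e-01,
        -8.16644689e-02],
       [ 8.32339309e-04, -2.93869275e-01,  9.55845258e-01,
        -1.66005702e-01],
       [ 0.00000000e+00,  0.00000000e+00,  0.00000000e+00,
         1.00000000e+00]])}
```

View pics/scene0.png

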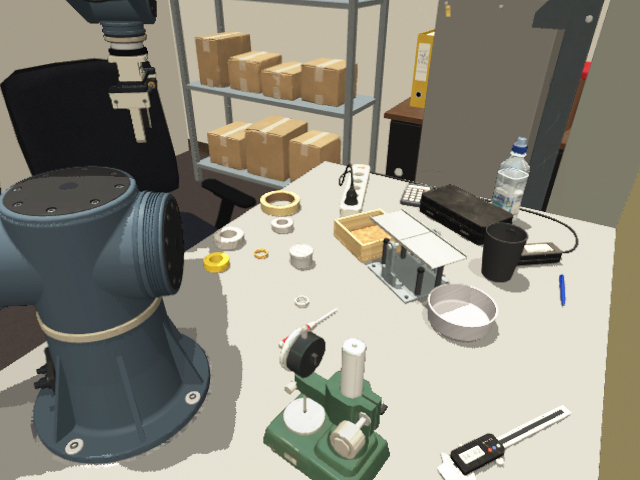

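View pics/top0.png

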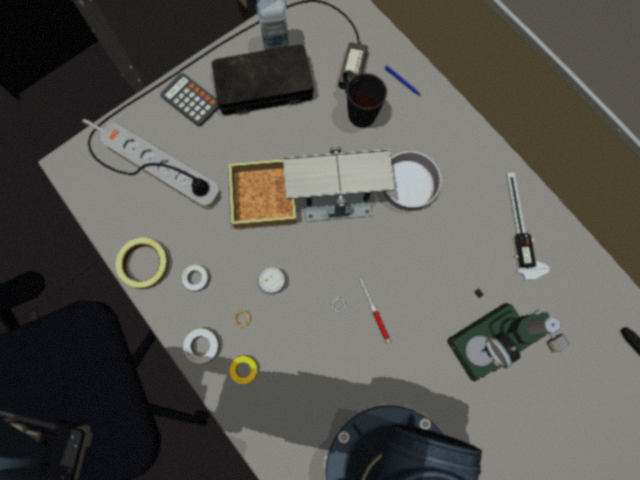

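View pics/wrist0.png

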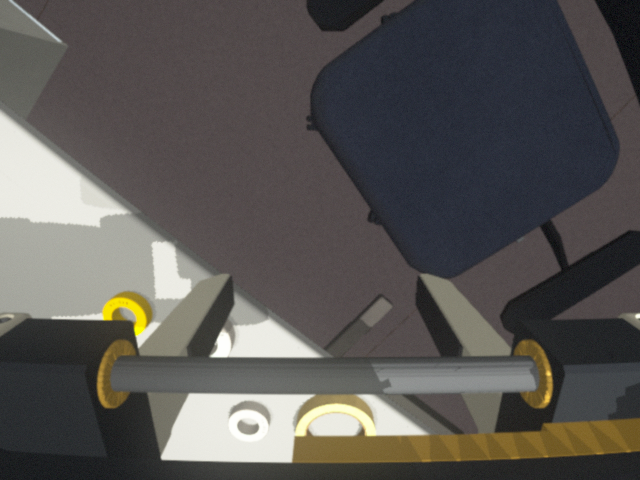

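The top view shows two grey rings, at (195,278) and (201,345); the upper one is smaller. The tin is at (271,280) and the box at (263,192), to the left of the tray. I'll enlarge these to measure.

```bash
python3 - <<'E'
import cv2,numpy as np
t=cv2.imread('pics/top0.png');s=cv2.imread('pics/scene0.png')
def crop(im,x,y,w,h,k,n): cv2.imwrite(n,cv2.resize(im[y:y+h,x:x+w],None,fx=k,fy=k,interpolation=cv2.INTER_CUBIC))
crop(t,165,250,130,120,6,'pics/t1.png')
crop(t,220,135,230,100,3.4,'pics/t2.png')
crop(s,200,180,130,95,6,'pics/s1.png')
crop(s,325,195,180,150,4,'pics/s2.png')
E
```

```text
(no output)
```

View pics/t1.png

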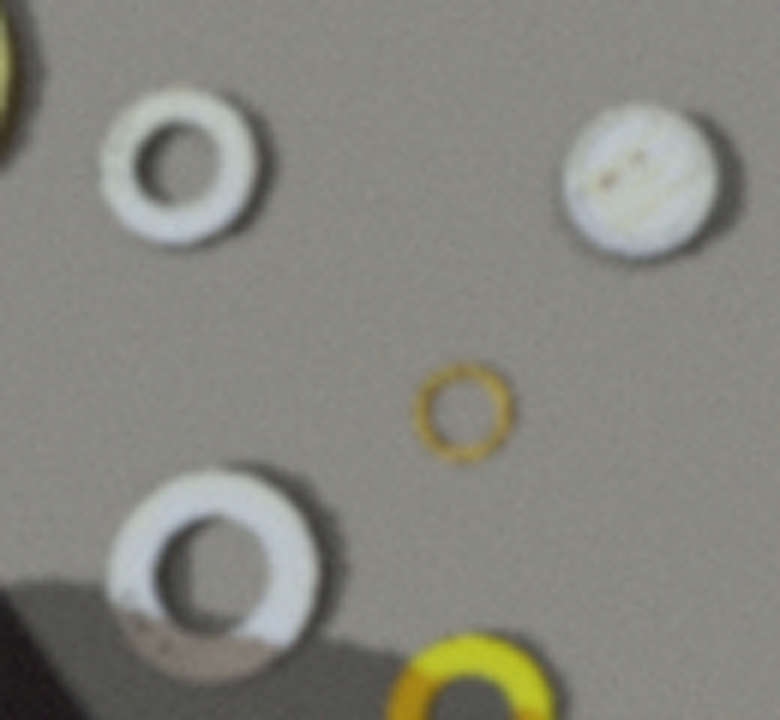

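View pics/t2.png

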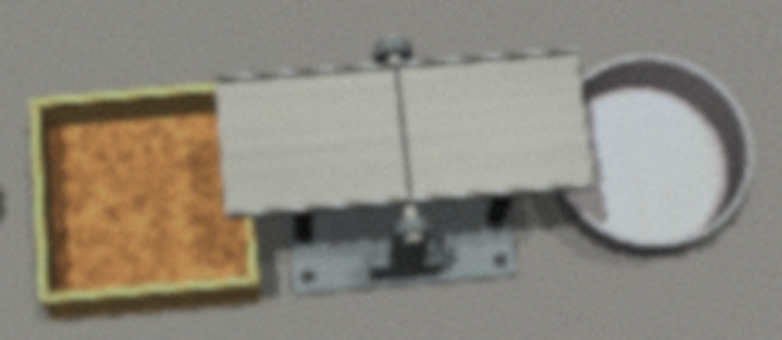

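View pics/s1.png

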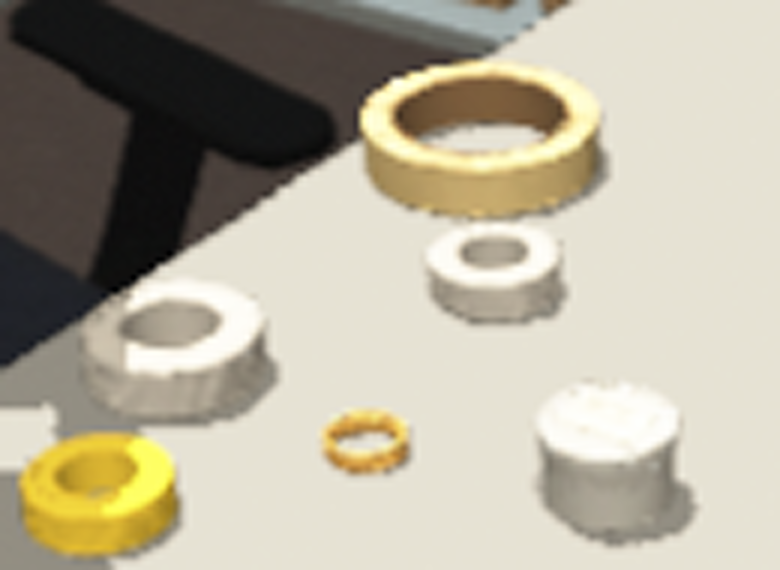

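View pics/s2.png

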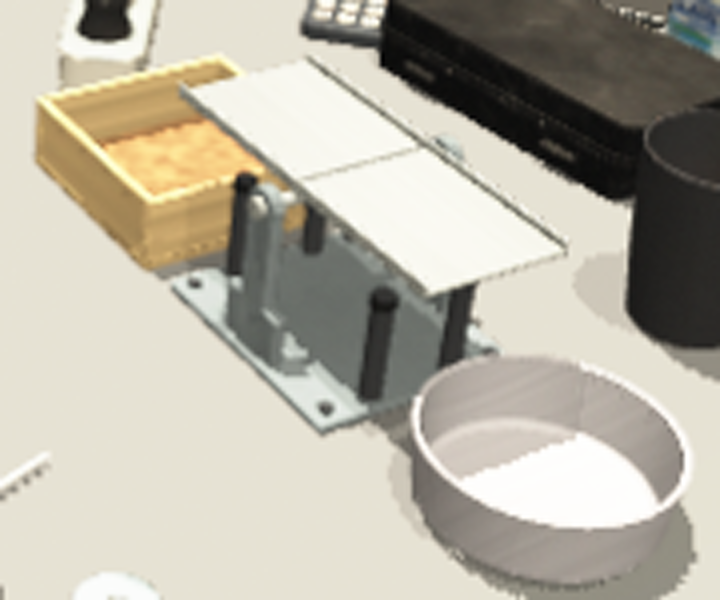

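```bash
cat > h.py <<'E'
import cv2,numpy as np
from rig import ctrl
def ray(name,px,st=None):
    c=ctrl.calibration(name)
    u=cv2.undistortPoints(np.array([[px]],float),c['camera_matrix'],c['dist_coeffs'])[0,0]
    d=np.array([u[0],u[1],1])
    if name=='wrist':
        M=c['mount'];R=np.array(st['tcp_rot']);p=np.array(st['ee_pos'])
        return R@M[:3,3]+p,R@M[:3,:3]@d
    R=cv2.Rodrigues(c['rvec'])[0];return -R.T@c['tvec'],R.T@d
def tri(*rs):
    A=0;b=0
    for o,d in rs:
        d=d/np.linalg.norm(d);P=np.eye(3)-np.outer(d,d);A=A+P;b=b+P@o
    x=np.linalg.solve(A,b)
    return x,[float(np.linalg.norm(np.cross(d/np.linalg.norm(d),x-o)))*1e3 for o,d in rs]
def atz(r,z): o,d=r;return o+d*(z-o[2])/d[2]
def cp(u,v,x0,y0,k): return (x0+(u+.5)/k-.5,y0+(v+.5)/k-.5)
E
python3 - <<'E'
from h import *
T1=lambda u,v:ray('top',cp(u,v,165,250,6));T2=lambda u,v:ray('top',cp(u,v,220,135,3.4))
S1=lambda u,v:ray('scene',cp(u,v,200,180,6));S2=lambda u,v:ray('scene',cp(u,v,325,195,4))
np.set_printoptions(precision=4,suppress=True)
print('ring',tri(T1(180,166),S1(494,255)))
print('ring bigger',tri(T1(214,576),S1(176,324)))
print('tin',tri(T1(641,180),S1(608,420)))
for n,a,b in[('boxend near',(228,214),(182,87)),('boxend far',(216,80),(308,60)),('dish far',(576,50),(566,248)),('dish near',(592,186),(432,292)),('mid near',(409,200),(302,179)),('mid far',(397,67),(420,147))]:
    print(n,tri(T2(*a),S2(*b)))
e=[atz(T1(*p),.018)for p in[(101,166),(260,166),(180,85),(180,245)]]
print('diam',np.linalg.norm(e[0]-e[1]),np.linalg.norm(e[2]-e[3]))
e=[atz(T1(*p),.02)for p in[(107,576),(322,576),(214,467),(214,685)]]
print('big diam',np.linalg.norm(e[0]-e[1]),np.linalg.norm(e[2]-e[3]))
print('tin@.036',atz(T1(641,180),.036),'ring@.018',atz(T1(180,166),.018))
for p in[(32,100),(45,300),(257,285)]: print('box',atz(T2(*p),.045))
E
```

```text
ring (array([0.4243, 0.3298, 0.0167]), [0.39468804169636956, 0.3946880416963755])
ring bigger (array([0.2875, 0.3296, 0.0231]), [0.5033028594164903, 0.5033028594163651])
tin (array([0.3948, 0.175 , 0.0331]), [0.22086564876900155, 0.22086564876889983])
boxend near (array([0.5353, 0.1223, 0.1039]), [0.5043700483941044, 0.5043700483942986])
boxend far (array([0.6179, 0.1186, 0.101 ]), [0.4215321687181872, 0.4215321687182116])
dish far (array([ 0.6063, -0.0899,  0.1017]), [0.9424862148026079, 0.9424862148025449])
dish near (array([ 0.5253, -0.0853,  0.1004]), [1.2146802519729902, 1.214680251973101])
mid near (array([0.5319, 0.0189, 0.102 ]), [2.0481203770810685, 2.048120377080982])
mid far (array([0.6096, 0.0149, 0.1016]), [1.6520025584347178, 1.6520025584345852])
diam 0.054021018626434866 0.05466322769771291
big diam 0.07070845801061301 0.07024510958992394
tin@.036 [0.3945 0.1748 0.036 ] ring@.018 [0.4244 0.3294 0.018 ]
box [0.646  0.2316 0.045 ]
box [0.5185 0.2368 0.045 ]
box [0.5096 0.1113 0.045 ]
```

```bash
cat >> h.py <<'E'
def plan(target,ang,n):
    "rows from present pose to target pos with tool x at world angle ang (deg), tool down"
    s=ctrl.observe();p=np.array(s['ee_pos']);R=np.array(s['tcp_rot'])
    a0=np.degrees(np.arctan2(R[1,0],R[0,0]));yaw=-((ang-a0+180)%360-180)
    D=np.array(target)-p
    print('pos',p.round(4),'ang',round(a0,2),'width',round(s['width'],4),'t',s['time'],'F',np.round(s['wrist_force'],1))
    for i in range(n):
        a=np.radians(a0-yaw*i/n)
        x=np.array([np.cos(a),np.sin(a),0]);y=np.array([np.sin(a),-np.cos(a),0])
        d=D/n*100
        print('{"dx":%.2f,"dy":%.2f,"dz":%.2f,"yaw":%.1f}'%(d@x,d@y,-d[2],yaw/n))
E
python3 -c "
from h import *
plan((.4243,.330,.12),-3,9)"
```

```text
pos [0.1775 0.5203 0.2182] ang 71.16 width 0.0929 t 0.15 F [ 0.  -0.1 -0.1]
{"dx":-1.12,"dy":3.28,"dz":1.09,"yaw":8.2}
{"dx":-0.63,"dy":3.40,"dz":1.09,"yaw":8.2}
{"dx":-0.14,"dy":3.46,"dz":1.09,"yaw":8.2}
{"dx":0.36,"dy":3.44,"dz":1.09,"yaw":8.2}
{"dx":0.85,"dy":3.36,"dz":1.09,"yaw":8.2}
{"dx":1.32,"dy":3.20,"dz":1.09,"yaw":8.2}
{"dx":1.77,"dy":2.98,"dz":1.09,"yaw":8.2}
{"dx":2.17,"dy":2.70,"dz":1.09,"yaw":8.2}
{"dx":2.54,"dy":2.36,"dz":1.09,"yaw":8.2}
```

Emit:
{"fn": "play_rows", "kwargs": {
  "rows": [
    {"dx": -1.1,"dy": 3.3,"dz": 1.1,"yaw": 8.2,"grip": 9.3},
    {"dx": -0.6,"dy": 3.4,"dz": 1.1,"yaw": 8.2},
    {"dx": -0.1,"dy": 3.5,"dz": 1.1,"yaw": 8.2},
    {"dx": 0.4,"dy": 3.4,"dz": 1.1,"yaw": 8.2},
    {"dx": 0.9,"dy": 3.4,"dz": 1.1,"yaw": 8.2}
  ],
  "squeeze": 30
}}

```text
validation failed for argument at $.ro...
```

```bash
python3 -c "
from h import *
plan((.4243,.330,.12),-3,5)"
```

```text
pos [0.1775 0.5203 0.2182] ang 71.16 width 0.0929 t 0.15 F [ 0.  -0.1 -0.1]
{"dx":-2.01,"dy":5.90,"dz":1.96,"yaw":14.8}
{"dx":-0.43,"dy":6.22,"dz":1.96,"yaw":14.8}
{"dx":1.18,"dy":6.12,"dz":1.96,"yaw":14.8}
{"dx":2.70,"dy":5.62,"dz":1.96,"yaw":14.8}
{"dx":4.05,"dy":4.74,"dz":1.96,"yaw":14.8}
```

Probably every row needs all the fields.

Emit:
{"fn": "play_rows", "kwargs": {
  "rows": [
    {"dx": -1.1,"dy": 3.3,"dz": 1.1,"yaw": 8.2,"grip": 9.3},
    {"dx": -0.6,"dy": 3.4,"dz": 1.1,"yaw": 8.2,"grip": 9.3},
    {"dx": -0.1,"dy": 3.5,"dz": 1.1,"yaw": 8.2,"grip": 9.3},
    {"dx": 0.4,"dy": 3.4,"dz": 1.1,"yaw": 8.2,"grip": 9.3},
    {"dx": 0.9,"dy": 3.4,"dz": 1.1,"yaw": 8.2,"grip": 9.3}
  ],
  "squeeze": 30
}}

```text
time: 0.78
ee_pos: [0.3178, 0.4129, 0.1615]
tcp_rot: [[0.874, 0.487, -0.001], [0.487, -0.874, -0.0], [-0.001, 0.0, -1.0]]
wrist_force: [-0.1, 0.3, -0.6]
width: 0.0927
```

```bash
python3 -c "
from h import *
plan((.4243,.330,.12),-3,5)"
```

```text
pos [0.3178 0.4129 0.1615] ang 29.13 width 0.0927 t 0.775 F [-0.1  0.3 -0.6]
{"dx":1.05,"dy":2.48,"dz":0.83,"yaw":6.4}
{"dx":1.33,"dy":2.35,"dz":0.83,"yaw":6.4}
{"dx":1.58,"dy":2.19,"dz":0.83,"yaw":6.4}
{"dx":1.82,"dy":2.00,"dz":0.83,"yaw":6.4}
{"dx":2.03,"dy":1.78,"dz":0.83,"yaw":6.4}
```

Emit:
{"fn": "play_rows", "kwargs": {
  "rows": [
    {"dx": 1.1,"dy": 2.5,"dz": 0.8,"yaw": 6.4,"grip": 9.3},
    {"dx": 1.3,"dy": 2.4,"dz": 0.8,"yaw": 6.4,"grip": 9.3},
    {"dx": 1.6,"dy": 2.2,"dz": 0.8,"yaw": 6.4,"grip": 9.3},
    {"dx": 1.8,"dy": 2.0,"dz": 0.8,"yaw": 6.4,"grip": 9.3},
    {"dx": 2.0,"dy": 1.8,"dz": 0.8,"yaw": 6.4,"grip": 9.3}
  ]
}}

```text
time: 1.4
ee_pos: [0.4271, 0.3244, 0.1191]
tcp_rot: [[0.998, -0.071, -0.002], [-0.071, -0.998, -0.002], [-0.002, 0.002, -1.0]]
wrist_force: [0.3, 0.3, -0.8]
width: 0.0927
```

```bash
python3 -c "
from h import *
plan((.4243,.330,.12),-3,1)
cv2.imwrite('pics/w1.png',ctrl.camera('wrist'))"
```

```text
pos [0.4271 0.3244 0.1191] ang -4.05 width 0.0927 t 1.4 F [ 0.3  0.3 -0.8]
{"dx":-0.32,"dy":-0.54,"dz":-0.09,"yaw":-1.0}
```

View pics/w1.png

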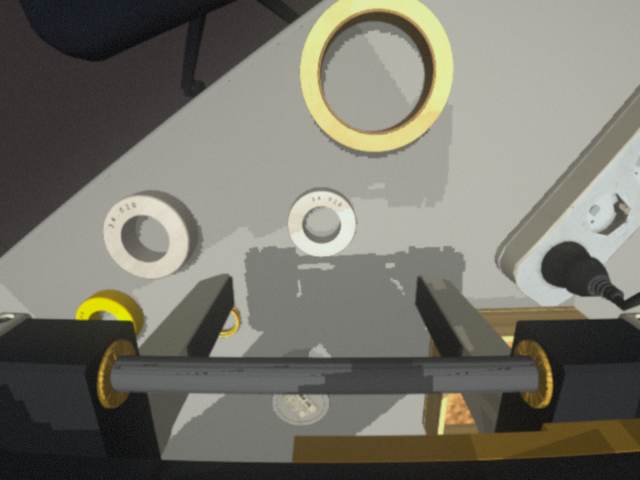

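The wrist view shows the ring's top face centred at about (322,222). The tin is at (301,404), well clear.

```bash
python3 -c "
from h import *
s=ctrl.observe();print(s['time'],s['ee_pos'],s['qvel'].round(2) if hasattr(s['qvel'],'round') else s['qvel'])
r=ray('wrist',(322,222),s)
print(atz(r,.018)); print(tri(r,ray('top',cp(180,166,165,250,6)),ray('scene',cp(494,255,200,180,6))))
plan((.4243,.330,.05),-3,3)"
```

```text
1.45 [0.42877759 0.32259784 0.11812381] [ 2.62 -0.95  0.69  0.38  1.24 -5.49]
[0.42747658 0.32958993 0.018     ]
(array([0.42542456, 0.32977962, 0.01637172]), [2.100514951565096, 0.7090376904510756, 1.4553510931683389])
pos [0.4288 0.3226 0.1181] ang -4.44 width 0.0931 t 1.45 F [ 0.6 -1.7  0. ]
{"dx":-0.17,"dy":-0.23,"dz":2.27,"yaw":-0.5}
{"dx":-0.17,"dy":-0.24,"dz":2.27,"yaw":-0.5}
{"dx":-0.16,"dy":-0.24,"dz":2.27,"yaw":-0.5}
```

Emit:
{"fn": "play_rows", "kwargs": {
  "rows": [
    {"dx": -0.1,"dy": -0.2,"dz": 2.2,"yaw": -0.5,"grip": 9.3},
    {"dx": -0.1,"dy": -0.2,"dz": 2.2,"yaw": -0.5,"grip": 9.3},
    {"dx": -0.1,"dy": -0.2,"dz": 1.8,"yaw": -0.5,"grip": 9.3},
    {"dx": 0,"dy": 0,"dz": 0,"yaw": 0,"grip": 9.3}
  ]
}}

```text
time: 1.95
ee_pos: [0.4261, 0.3282, 0.0541]
tcp_rot: [[0.999, -0.05, -0.003], [-0.05, -0.999, -0.003], [-0.003, 0.003, -1.0]]
wrist_force: [-0.7, 0.1, -0.2]
width: 0.093
```

```bash
python3 -c "
from h import *
plan((.4250,.330,.007),-3,2)
s=ctrl.observe()
cv2.imwrite('pics/w2.png',ctrl.camera('wrist'))
plan((.4250,.330,.007),-3,2)"
```

```text
pos [0.4261 0.3282 0.0541] ang -2.89 width 0.093 t 1.95 F [-0.7  0.1 -0.2]
{"dx":-0.06,"dy":-0.09,"dz":2.35,"yaw":0.1}
{"dx":-0.06,"dy":-0.09,"dz":2.35,"yaw":0.1}
pos [0.4265 0.3284 0.0548] ang -2.9 width 0.0928 t 2.0 F [-0.7 -0.2  1. ]
{"dx":-0.08,"dy":-0.07,"dz":2.39,"yaw":0.1}
{"dx":-0.08,"dy":-0.07,"dz":2.39,"yaw":0.1}
```

View pics/w2.png

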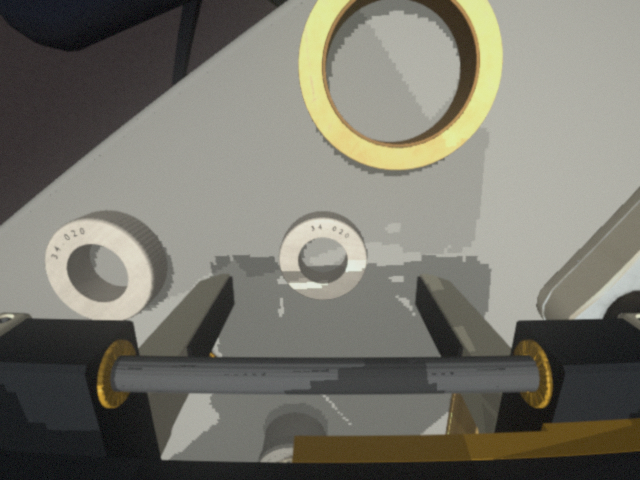

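```bash
python3 -c "
from h import *
s=ctrl.observe()
print(atz(ray('wrist',(324,255),s),.018))"
```

```text
[0.42660183 0.33255634 0.018     ]
```

Emit:
{"fn": "play_rows", "kwargs": {
  "rows": [
    {"dx": -0.1,"dy": -0.1,"dz": 2.2,"yaw": 0,"grip": 9.3},
    {"dx": 0,"dy": -0.1,"dz": 1.8,"yaw": 0,"grip": 9.3},
    {"dx": 0,"dy": -0.1,"dz": 0.6,"yaw": 0,"grip": 9.3},
    {"dx": 0,"dy": 0,"dz": 0,"yaw": 0,"grip": 9.3}
  ]
}}

```text
time: 2.5
ee_pos: [0.4272, 0.3327, 0.0102]
tcp_rot: [[0.999, -0.05, 0.002], [-0.05, -0.999, -0.0], [0.002, -0.0, -1.0]]
wrist_force: [-0.2, 0.1, 0.1]
width: 0.0927
```

Emit:
{"fn": "play_rows", "kwargs": {
  "rows": [
    {"dx": -0.1,"dy": 0.1,"dz": 0.3,"yaw": 0,"grip": 9.3},
    {"dx": 0,"dy": 0,"dz": 0,"yaw": 0,"grip": 5.0},
    {"dx": 0,"dy": 0,"dz": 0,"yaw": 0,"grip": 5.0},
    {"dx": 0,"dy": 0,"dz": 0,"yaw": 0,"grip": 5.0},
    {"dx": 0,"dy": 0,"dz": 0,"yaw": 0,"grip": 5.0}
  ]
}}

```text
time: 3.12
ee_pos: [0.4269, 0.3321, 0.0085]
tcp_rot: [[0.999, -0.05, 0.003], [-0.05, -0.999, 0.001], [0.003, -0.001, -1.0]]
wrist_force: [-1.7, -0.2, -0.0]
width: 0.0575
```

Emit:
{"fn": "play_rows", "kwargs": {
  "rows": [
    {"dx": 0,"dy": 0,"dz": 0,"yaw": 0,"grip": 4.5},
    {"dx": 0,"dy": 0,"dz": 0,"yaw": 0,"grip": 4.5}
  ]
}}

```text
time: 3.38
ee_pos: [0.4267, 0.332, 0.0085]
tcp_rot: [[0.999, -0.05, 0.003], [-0.05, -0.999, 0.001], [0.003, -0.001, -1.0]]
wrist_force: [0.1, 0.1, -0.3]
width: 0.0534
```

Gripped at 53.4 mm. The tip is about 8.5 mm above the ring's underside. Lifting.

Emit:
{"fn": "play_rows", "kwargs": {
  "rows": [
    {"dx": 0,"dy": 0,"dz": -2,"yaw": 0,"grip": 4.5},
    {"dx": 0,"dy": 0,"dz": -5,"yaw": 0,"grip": 4.5},
    {"dx": 0,"dy": 0,"dz": -5,"yaw": 0,"grip": 4.5},
    {"dx": 0,"dy": 0,"dz": -4,"yaw": 0,"grip": 4.5},
    {"dx": 0,"dy": 0,"dz": -0.5,"yaw": 0,"grip": 4.5}
  ]
}}

```text
time: 4.0
ee_pos: [0.4252, 0.3311, 0.1763]
tcp_rot: [[0.999, -0.05, -0.0], [-0.05, -0.999, -0.001], [-0.0, 0.001, -1.0]]
wrist_force: [-0.3, 0.4, -3.3]
width: 0.0531
```

```bash
python3 -c "
from h import *
im=ctrl.camera('scene');cv2.imwrite('pics/s3.png',im)
cv2.imwrite('pics/w3.png',ctrl.camera('wrist'))
plan((.574,.0716,.16),-3,7)"
```

```text
pos [0.4242 0.3304 0.1737] ang -2.88 width 0.0531 t 4.1 F [-0.2 -0.4 -3. ]
{"dx":2.32,"dy":3.58,"dz":0.20,"yaw":0.0}
{"dx":2.32,"dy":3.58,"dz":0.20,"yaw":0.0}
{"dx":2.32,"dy":3.58,"dz":0.20,"yaw":0.0}
{"dx":2.33,"dy":3.58,"dz":0.20,"yaw":0.0}
{"dx":2.33,"dy":3.58,"dz":0.20,"yaw":0.0}
{"dx":2.33,"dy":3.58,"dz":0.20,"yaw":0.0}
{"dx":2.33,"dy":3.58,"dz":0.20,"yaw":0.0}
```

View pics/s3.png

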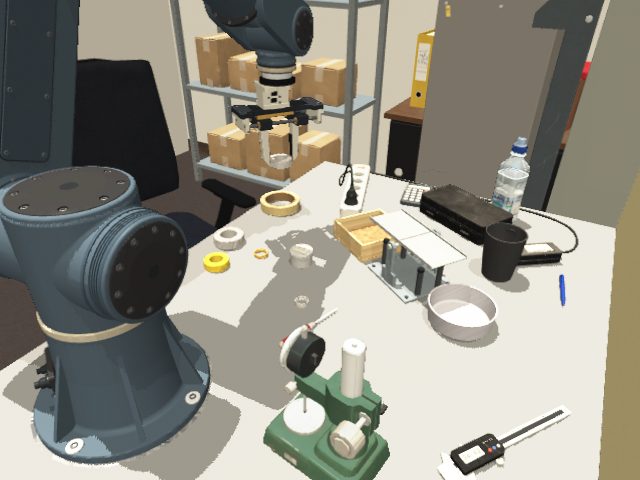

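View pics/w3.png

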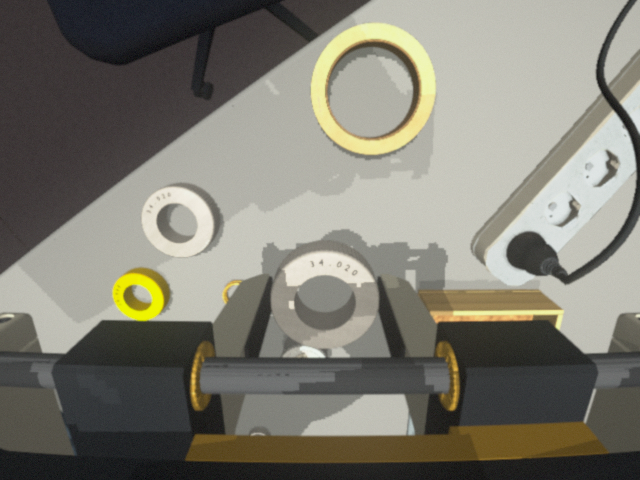

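The ring is held level between the fingers. Moving over the box-side half of the tray.

Emit:
{"fn": "play_rows", "kwargs": {
  "rows": [
    {"dx": 2.3,"dy": 3.6,"dz": 0.2,"yaw": 0,"grip": 4.5},
    {"dx": 2.3,"dy": 3.6,"dz": 0.2,"yaw": 0,"grip": 4.5},
    {"dx": 2.3,"dy": 3.6,"dz": 0.2,"yaw": 0,"grip": 4.5},
    {"dx": 2.3,"dy": 3.6,"dz": 0.2,"yaw": 0,"grip": 4.5},
    {"dx": 2.3,"dy": 3.6,"dz": 0.2,"yaw": 0,"grip": 4.5}
  ]
}}

```text
time: 4.72
ee_pos: [0.5275, 0.14, 0.1523]
tcp_rot: [[0.999, -0.045, -0.019], [-0.046, -0.999, -0.009], [-0.019, 0.009, -1.0]]
wrist_force: [0.9, 0.1, -3.2]
width: 0.0529
```

```bash
python3 -c "
from h import *
plan((.574,.0716,.145),-3,3)"
```

```text
pos [0.5275 0.14   0.1523] ang -2.62 width 0.0529 t 4.725 F [ 0.9  0.1 -3.2]
{"dx":1.65,"dy":2.21,"dz":0.24,"yaw":0.1}
{"dx":1.66,"dy":2.20,"dz":0.24,"yaw":0.1}
{"dx":1.66,"dy":2.20,"dz":0.24,"yaw":0.1}
```

Emit:
{"fn": "play_rows", "kwargs": {
  "rows": [
    {"dx": 1.7,"dy": 2.2,"dz": 0,"yaw": 0,"grip": 4.5},
    {"dx": 1.6,"dy": 2.2,"dz": 0,"yaw": 0,"grip": 4.5},
    {"dx": 1.2,"dy": 1.6,"dz": 0,"yaw": 0,"grip": 4.5},
    {"dx": 0,"dy": 0,"dz": 0,"yaw": 0,"grip": 4.5},
    {"dx": 0,"dy": 0,"dz": 0,"yaw": 0,"grip": 4.5}
  ]
}}

```text
time: 5.35
ee_pos: [0.5675, 0.0734, 0.1421]
tcp_rot: [[0.998, -0.049, -0.034], [-0.049, -0.999, -0.01], [-0.033, 0.011, -0.999]]
wrist_force: [0.3, 1.4, -2.6]
width: 0.0532
```

```bash
python3 -c "
from h import *
plan((.574,.0716,.125),-3,2)
print(ctrl.observe()['tcp_rot'])
cv2.imwrite('pics/w4.png',ctrl.camera('wrist'));
cv2.imwrite('pics/s4.png',cv2.resize(ctrl.camera('scene')[80:330,280:520],None,fx=2.4,fy=2.4,interpolation=2))
cv2.imwrite('pics/t4.png',cv2.resize(ctrl.camera('top')[120:260,200:460],None,fx=3,fy=3,interpolation=2))"
```

```text
pos [0.5675 0.0734 0.1421] ang -2.81 width 0.0532 t 5.35 F [ 0.3  1.4 -2.6]
{"dx":0.33,"dy":0.07,"dz":0.86,"yaw":0.1}
{"dx":0.33,"dy":0.07,"dz":0.86,"yaw":0.1}
[[ 0.99824398 -0.04868363 -0.03374708]
 [-0.04903007 -0.99875198 -0.00951503]
 [-0.03324174  0.01115294 -0.99938511]]
```

View pics/w4.png

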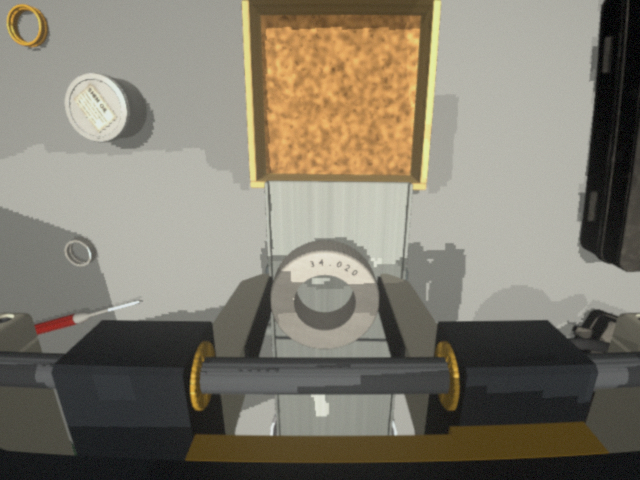

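View pics/s4.png

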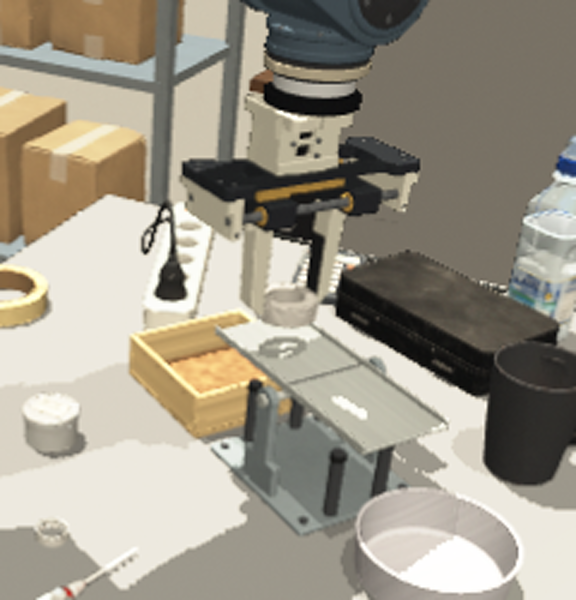

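View pics/t4.png

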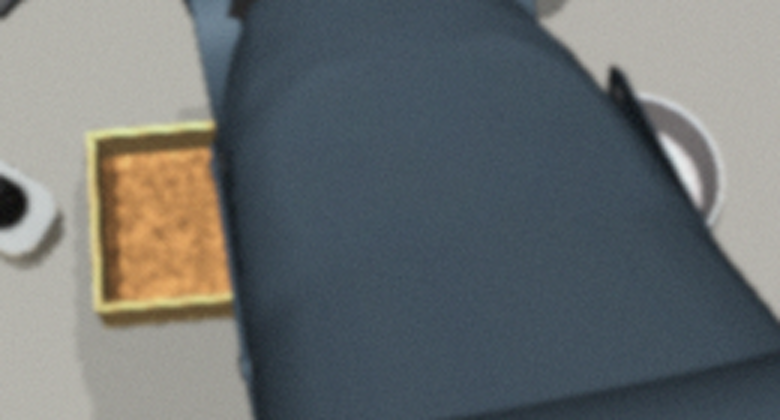

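Over the half nearer the box, with the tray still level. A tool tilt of about 2° has crept in, which is tolerable. The wrist view puts the tray's centre line at x≈0.574, agreeing with the triangulation. Lowering in stages.

Emit:
{"fn": "play_rows", "kwargs": {
  "rows": [
    {"dx": 0.4,"dy": 0.1,"dz": 0.6,"yaw": 0,"grip": 4.5},
    {"dx": 0.3,"dy": 0,"dz": 0.5,"yaw": 0,"grip": 4.5},
    {"dx": 0,"dy": 0,"dz": 0,"yaw": 0,"grip": 4.5}
  ]
}}

```text
time: 5.88
ee_pos: [0.5746, 0.0729, 0.131]
tcp_rot: [[0.998, -0.047, -0.032], [-0.047, -0.999, -0.01], [-0.032, 0.011, -0.999]]
wrist_force: [-0.4, -0.0, -3.3]
width: 0.0523
```

Emit:
{"fn": "play_rows", "kwargs": {
  "rows": [
    {"dx": 0,"dy": 0,"dz": 0.7,"yaw": 0,"grip": 4.5},
    {"dx": 0,"dy": 0,"dz": 0.5,"yaw": 0,"grip": 4.5},
    {"dx": 0,"dy": 0,"dz": 0,"yaw": 0,"grip": 4.5}
  ]
}}

```text
time: 6.25
ee_pos: [0.574, 0.0729, 0.1179]
tcp_rot: [[0.998, -0.047, -0.033], [-0.047, -0.999, -0.01], [-0.032, 0.011, -0.999]]
wrist_force: [-0.0, 0.5, -2.7]
width: 0.0529
```

```bash
python3 -c "
from h import *
cv2.imwrite('pics/w5.png',ctrl.camera('wrist'));
cv2.imwrite('pics/s5.png',cv2.resize(ctrl.camera('scene')[180:280,340:480],None,fx=5.5,fy=5.5,interpolation=2))
print(ctrl.observe()['ee_pos'])"
```

```text
[0.57424759 0.07287255 0.11841563]
```

View pics/s5.png

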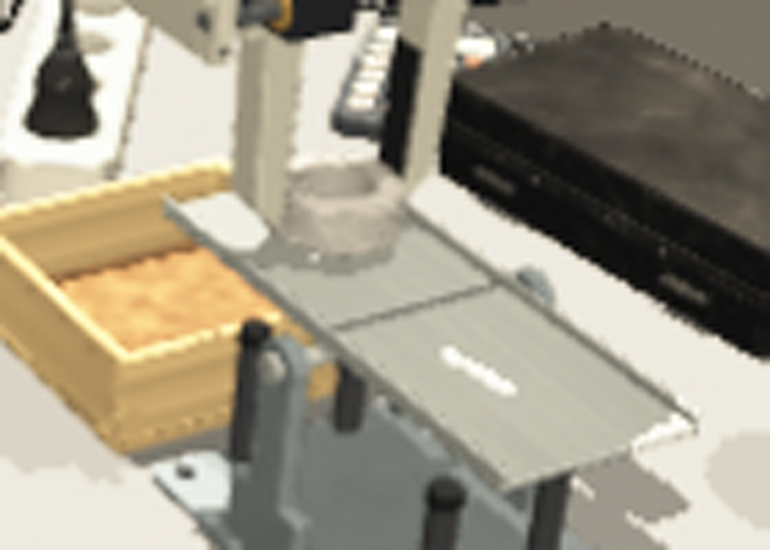

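View pics/w5.png

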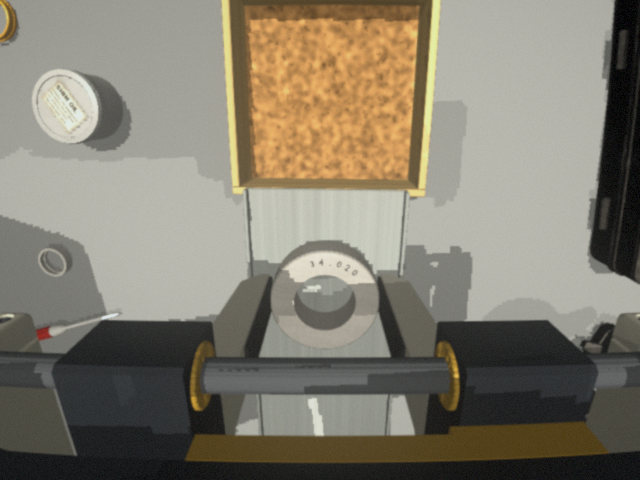

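The tray is level, the ring is centred between the rims, and it sits about 8 mm above the tray. Lowering to about 2 mm.

Emit:
{"fn": "play_rows", "kwargs": {
  "rows": [
    {"dx": 0,"dy": 0,"dz": 0.4,"yaw": 0,"grip": 4.5},
    {"dx": 0,"dy": 0,"dz": 0.2,"yaw": 0,"grip": 4.5},
    {"dx": 0,"dy": 0,"dz": 0,"yaw": 0,"grip": 4.5}
  ]
}}

```text
time: 6.72
ee_pos: [0.5742, 0.0728, 0.1123]
tcp_rot: [[0.998, -0.047, -0.031], [-0.047, -0.999, -0.009], [-0.031, 0.011, -0.999]]
wrist_force: [0.6, 0.4, -2.6]
width: 0.0525
```

```bash
python3 -c "
from h import *
cv2.imwrite('pics/s6.png',cv2.resize(ctrl.camera('scene')[180:280,340:480],None,fx=5.5,fy=5.5,interpolation=2))
s=ctrl.observe();print(s['ee_pos'],s['wrist_force'])"
```

```text
[0.57423872 0.07281021 0.11237561] [-0.19987707 -0.12124794 -2.09013723]
```

View pics/s6.png

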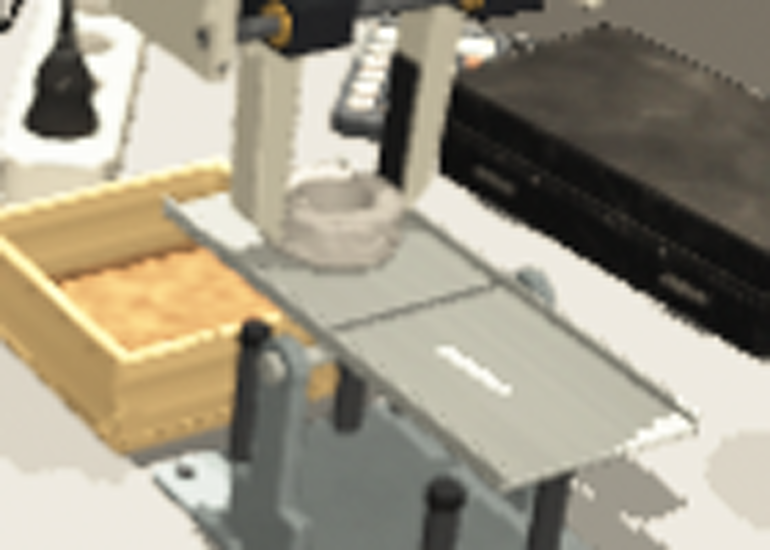

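Emit:
{"fn": "play_rows", "kwargs": {
  "rows": [
    {"dx": 0,"dy": 0,"dz": 0.1,"yaw": 0,"grip": 4.5},
    {"dx": 0,"dy": 0,"dz": 0,"yaw": 0,"grip": 7.5},
    {"dx": 0,"dy": 0,"dz": 0,"yaw": 0,"grip": 7.5},
    {"dx": 0,"dy": 0,"dz": 0,"yaw": 0,"grip": 7.5}
  ]
}}

```text
time: 7.28
ee_pos: [0.5748, 0.0728, 0.1121]
tcp_rot: [[0.998, -0.047, -0.029], [-0.047, -0.999, -0.009], [-0.029, 0.011, -1.0]]
wrist_force: [0.2, 0.7, 0.2]
width: 0.0739
```

```bash
python3 -c "
from h import *
cv2.imwrite('pics/s7.png',cv2.resize(ctrl.camera('scene')[180:280,340:480],None,fx=5.5,fy=5.5,interpolation=2))
s=ctrl.observe();print(s['ee_pos'],s['wrist_force'],s['width'])"
```

```text
[0.57481647 0.07282384 0.11212545] [ 0.04549533  0.17589069 -0.54143886] 0.07438563856676406
```

View pics/s7.png

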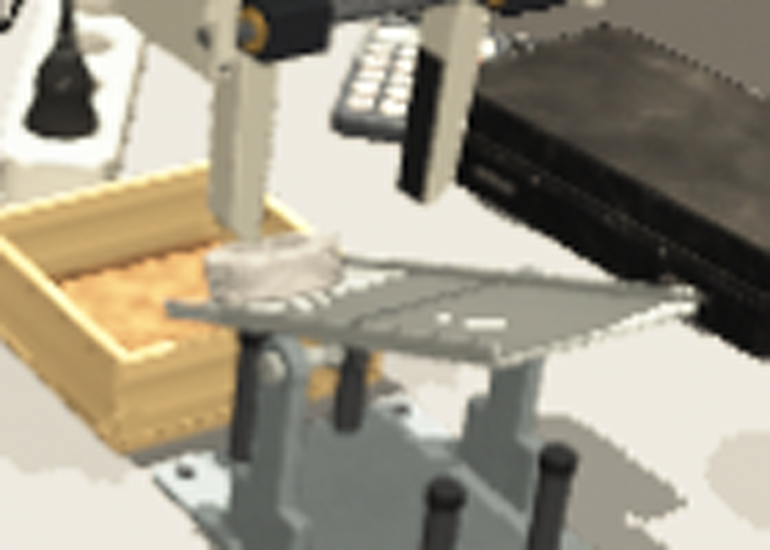

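The tray has tipped toward the box and the ring is sliding. I'll hold, then retreat straight up.

Emit:
{"fn": "play_rows", "kwargs": {
  "rows": [
    {"dx": 0,"dy": 0,"dz": 0,"yaw": 0,"grip": 7.5},
    {"dx": 0,"dy": 0,"dz": 0,"yaw": 0,"grip": 7.5},
    {"dx": 0,"dy": 0,"dz": 0,"yaw": 0,"grip": 7.5},
    {"dx": 0,"dy": 0,"dz": 0,"yaw": 0,"grip": 7.5},
    {"dx": 0,"dy": 0,"dz": -1,"yaw": 0,"grip": 7.5}
  ]
}}

```text
time: 7.95
ee_pos: [0.5748, 0.0729, 0.1221]
tcp_rot: [[0.998, -0.047, -0.031], [-0.047, -0.999, -0.009], [-0.03, 0.011, -0.999]]
wrist_force: [-0.9, -0.5, -0.5]
width: 0.0751
```

Emit:
{"fn": "play_rows", "kwargs": {
  "rows": [
    {"dx": 0,"dy": 0,"dz": -3,"yaw": 0,"grip": 7.5},
    {"dx": 0,"dy": 0,"dz": -4,"yaw": 0,"grip": 7.5},
    {"dx": 0,"dy": 0,"dz": -4,"yaw": 0,"grip": 7.5},
    {"dx": 0,"dy": 0,"dz": -2,"yaw": 0,"grip": 7.5},
    {"dx": 0,"dy": 0,"dz": 0,"yaw": 0,"grip": 7.5}
  ]
}}

```text
time: 8.57
ee_pos: [0.5791, 0.0742, 0.2598]
tcp_rot: [[0.999, -0.047, -0.027], [-0.047, -0.999, -0.009], [-0.027, 0.011, -1.0]]
wrist_force: [-0.2, -0.2, -1.0]
width: 0.0748
```

```bash
python3 -c "
from h import *
cv2.imwrite('pics/s8.png',cv2.resize(ctrl.camera('scene')[150:350,240:500],None,fx=3,fy=3,interpolation=2))
cv2.imwrite('pics/w8.png',ctrl.camera('wrist'))
s=ctrl.observe();print(s['time'],s['ee_pos'],s['wrist_force'],s['width'])"
```

```text
8.675 [0.57836845 0.07415993 0.25771408] [ 0.51331845 -0.51443908  0.24655258] 0.07520795113872537
```

View pics/s8.png

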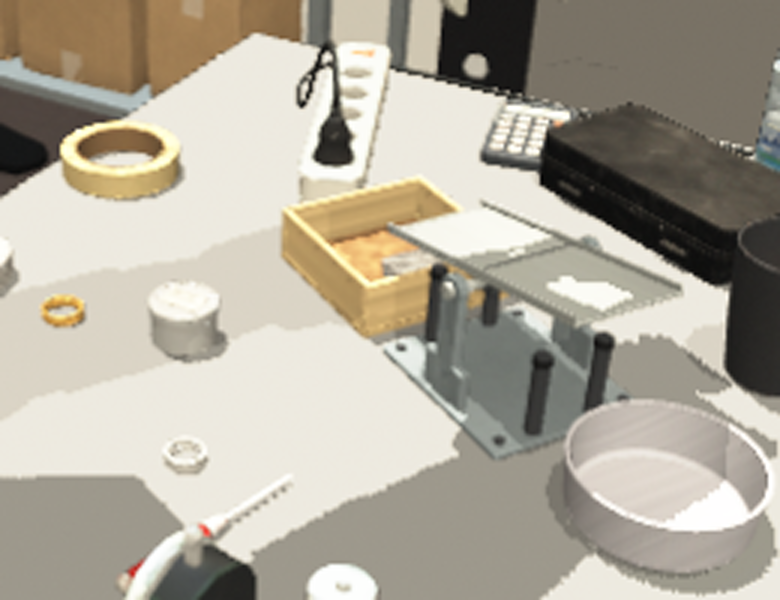

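View pics/w8.png

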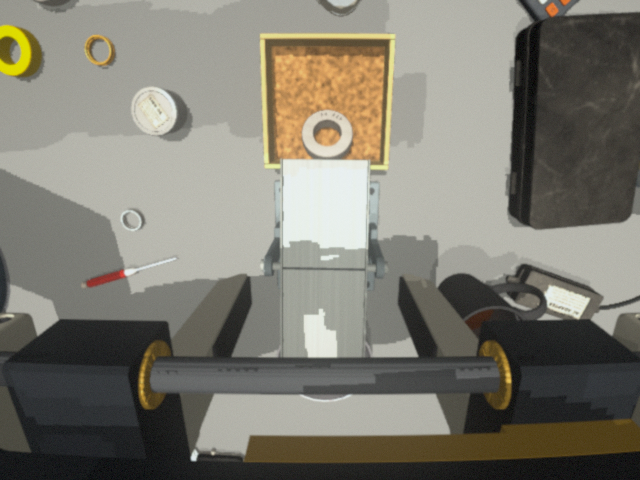

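The ring lies flat in the box, at (327,133) in the wrist view. The tray is returning to level, and the tin is where it was. I'll let things settle, then hand in.

Emit:
{"fn": "play_rows", "kwargs": {
  "rows": [
    {"dx": 0,"dy": 0,"dz": 0,"yaw": 0,"grip": 7.5},
    {"dx": 0,"dy": 0,"dz": 0,"yaw": 0,"grip": 7.5},
    {"dx": 0,"dy": 0,"dz": 0,"yaw": 0,"grip": 7.5},
    {"dx": 0,"dy": 0,"dz": 0,"yaw": 0,"grip": 7.5},
    {"dx": 0,"dy": 0,"dz": 0,"yaw": 0,"grip": 7.5}
  ]
}}

```text
time: 9.3
ee_pos: [0.5773, 0.074, 0.2548]
tcp_rot: [[0.998, -0.047, -0.036], [-0.047, -0.999, -0.01], [-0.035, 0.011, -0.999]]
wrist_force: [0.5, 0.4, -0.1]
width: 0.0749
```

```bash
python3 -c "
from h import *
cv2.imwrite('pics/w9.png',ctrl.camera('wrist'))
s=ctrl.observe();print(s['time'],s['ee_pos'],s['wrist_force'])
print('tin',atz(ray('wrist',(154,111),s),.036))"
```

```text
9.35 [0.57731025 0.07405898 0.2547599 ] [-0.08358545 -0.01801725  0.15421626]
tin [0.39630029 0.17349044 0.036     ]
```

View pics/w9.png

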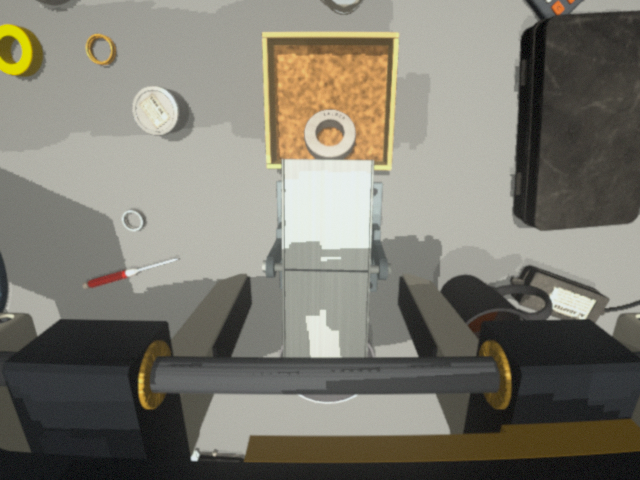

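The ring is at rest in the box at (330,133). The tin measures (0.396, 0.173), within 2 mm of the first reading, so it hasn't moved.

```bash
python3 -c "
from rig import ctrl
print(ctrl.hand_in())"
```

```text
the job is handed in; nothing more can be done
None
```

The setting ring is in the wooden box and the job is handed in, at about 9.4 s of the 32 s allowed. I gripped the smaller of the two thick steel rings (measured 54 mm across) over its outside. I let it go about 2 mm above the tray, roughly 56 mm from the pivot on the box side. Its own weight tipped the tray, and it slid in.

**Last checks:** the ring lies flat and still on the cork. The tin is within 2 mm of where it was first measured, which is the calibration accuracy. The gripper is about 15 cm above the tray, touching nothing, with wrist force near zero. Nothing fell off the desk.

**Disagreements:**
- **Tool tilt:** the tool picked up a tilt of about 2° during the carry that I did not correct, so the ring was let go slightly off level.
- **Ring position:** the wrist-camera and fixed-camera readings of the ring's position differed by 2 to 3 mm; the grasp held regardless.
- **Tray midline:** the two fixed cameras' sight lines to the tray's midline missed each other by about 4 mm.

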